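# Return a jar to the swing-tray spice rack and swing the tray home

### The arm

A 6-joint arm with a two-finger parallel gripper is mounted at the origin on a cart in front of the work surface, level with it; the furniture and walls round the work are solid. World frame = base frame: x ahead of the robot, y to its left, z up, the work surface at z = 0. Lengths are in m, angles in degrees, forces in N, time in s.
With the tool pointing down it reaches from about 0.25 to 0.725 m from the base axis. Payload 9.7 kg.
Tool frame: the origin (TCP) lies at the very end of the fingers, on their centre line; the grasp point (between the pads) lies 19 mm behind it (bot.hold_point_z is the distance from the TCP to the grasp point, in m); z points along the fingers, y is the line along which they close (so a half turn about z gives the same grasp; the last joint's range is limited). The gripper opens to 85 mm and grips with 20 to 120 N. Pads are 22 mm wide; open, the fingers measure 114 mm over their backs; the gripper's body (76 mm by 85 mm) begins 54 mm behind the grasp point. The pads swing forward as they close: fully open they stand 13 mm farther back than shut.
Start: joints at [0, 4.979, 10.078, 95.1, 0, 90], TCP at [0.55, -0, 0.231] pointing down, gripper open.
Joint ranges: [-179.16, 179.16], [-48.56, 103.87], [-65.8, 70.77], [-126.05, 130.52], [-82.76, 87.17], [-180, 180]. Speed limits (degrees/s): [127.2, 127.2, 147.25, 180, 180, 180].

### API

Orientations are given as [roll, pitch, yaw] about the fixed x, y, z axes, in that order (R = Rz(yaw) Ry(pitch) Rx(roll)).
In Python, from workcell import bot gives the robot as it stands.
- The arm moves only by the tool play_rows, never from a script. Its argument "targets" is a list of rows, each an object with "grip": the closure in counts, from 0 (fully open) to 255 (shut); "linear": the shift along the world's x, y, z in cm, a list of three; "delta_rot": the turn, a rotation vector about the world's x, y, z in rad, a list of three. A call has 1 to 10 rows; each row is the pose to reach, as a shift and turn from the pose commanded when the call began; what a row does not reach only later rows make up. A row lasts 1/10 s, in which the tool goes at most 50 mm and 8.59 degrees, less where a joint would pass 70% of its speed; a pose out of reach is approached as far as the arm can. A call with a gripper value outside its range is refused whole. The fingers move at their own pace and stop on an object; "force" is the grip in N (left out, the last holds). Time passes only in rows, so rows that repeat a pose let the fingers close. It gives the time, the measured TCP pose, the force, the opening and the grip force at its end, in the units of the state.
- bot.get_obs(): the state, without advancing time (a new reading comes with each control period).
- bot.camera(name): name is "scene" or "side" or "wrist"; returns a dict with "color" (480x640x3 uint8, red, green, blue), "range_z" (480x640 float32, m along the optical axis (not along the pixel's ray), 0 where there is no reading), "fov_y" (degrees; the focal length in pixels is half the picture's height over the tangent of half this angle, whatever the lens; pixels are square), "cx", "cy" (the principal point, pixels), "world_to_cam" (4x4, takes a point from world to camera coordinates). Camera axes: x right, y up, looking along -z (the intrinsics and any distortion apply to the point x, -y, -z); pixel columns grow to the right and rows downward; lengths in m; the calibration is good to about 2 mm. The wrist camera is an equidistant fisheye: a pixel r from the principal point sees the ray r / f radians off the axis. A picture is of the moment at which its call begins.
- bot.job_done(): hands the job in; it is judged then, once.
Trained networks look in a picture, given as the dict that the camera call returned (one of the last four; its "shot" number tells which), for a name from the list of things; names that differ only in an ending like _2 or _b are one class to them, and where a whole thing is asked for, a point or a joint stands for the part that bears it (a point fixed in the world has none). Each returns a list of dicts, best first, with "conf" (0 to 1); they miss things now and then, are a little off and sometimes report something else, mostly with a low value. They report only what shows in the picture. A call takes as long as a camera call.
- bot.search_frame(picture, target): "box" ([left, top, right, bottom] in pixels, round what is visible of it).
- bot.trace(picture, target): "pixels" (480x640 bool, what is visible of it) and "box" ([left, top, right, bottom] in pixels, round what is visible of it).
- bot.pinpoint(picture, target): "pixel" ([column, row] in pixels: a listed point, or the origin of a listed thing).
The state is a dict: "time": time; "q": joint angles; "qd": joint speeds; "joint_efforts": joint torques, N m; "ee_pos": TCP position; "tcp_rot": TCP orientation; "wrist_force": force on the tool from outside, world axes, zero at the start; "torque": the same for the moment, N m; "opening": finger opening in m; "grasp_force": force on a finger pad.
Only numpy, scipy, OpenCV 4.12 (cv2) and the standard library are available. Lean on these libraries where they do the work, as an engineer would, in place of code of your own. Each camera call takes 0.05 s, during which the arm holds its last target. There are 200 camera calls.

### The job

The lower tray of the spice rack has been left swung out. Take the jam jar that stands beside the sink and stand it upright in the empty outer end of that tray while it is out, then swing the tray fully home under the fixed top shelf, against its stop, with everything on the tray still upright. Leave the other things on the worktop and on the top shelf where they are.

Things in the scene. Friction and masses are not known exactly. Their poses are not given: they have to be found in the camera images.
- rack: Two-tier spice rack, fixed to the worktop: dark steel frame, fixed wooden top shelf, swinging lower tray. Origin: centre of its footprint at worktop level; its -x side is the open front, +y the end away from the pivot post. Posts: pivot post (18 mm thick) at x 0, y -140 mm; back post (16 mm) at x +68, y +130. Flat cross feet up to 12 mm high under both, x -60 to +76.
- shelf_front (a point): Middle of the front edge of the fixed top shelf, on its underside, 180 mm above the worktop; axes as the rack's. Shelf: 154 mm deep (x 0 to +154), y -170 to +170 mm, 14 mm thick, wire rail up to 219 mm above the worktop. With the tray home its front wall lies 30 mm behind this edge: an upright hand cannot follow it in; one leaning back towards the front by 35 to 45 degrees reaches under.
- tray (a joint): Angle of the rack's lower tray about the vertical pivot post, rad: 0 = fully home under the top shelf (against the stop), grows counterclockwise seen from above as the free end swings out to the front; 1.3 at most. Starts at about 0.8 to 1.0. Stays where it is left; turns easily (about 1 N at the free end), and jerky pushes rock the jars that stand loose in it.
- rack_pivot (a point): Point on the tray's pivot axis (centre of the pivot post) at worktop level. Axes as the rack's; they do not turn with the tray.
- tray_place (a point): Centre of the empty place in the tray's outer end, on the tray floor's upper face, 32 mm above the worktop. Axes turn with the tray: +y along it to the free end, +x across to its back (the way home), z up; the pivot axis is at x -8, y -212 mm. Tray inside: x -44 to +44, end wall at y +56, next jar's near side at y -60. Walls 4 mm thick, tops 60 mm above the worktop.
- tray_push (a point): Point on the outer face of the tray's front wall, 47 mm short of its free end, 42 mm above the worktop; a good place to push. That wall is flat and spans 22 to 60 mm above the worktop. Axes turn with the tray: +x is the way home (across the tray), +y along it to the free end; the pivot axis is at x +40, y -225 mm.
- tray_jar_inner_mid (a point): Centre of the spice jar (46 mm across, 109 mm high) that stands loose in the tray near the pivot; stays there.
- tray_jar_outer_mid (a point): Centre of the second spice jar (44 mm across, 100 mm high) that stands loose in the tray, between the first and the empty place; stays there.
- jam_jar_mid (a point): Centre (half-way up) of the jam jar to put back: squat glass jar with a flat lid, round, 62 mm across, 86 mm high, 0.2 to 0.4 kg, upright on the worktop beside the sink, 7 to 12 cm from the dropper bottle. z is its axis.
- dropper_bottle_mid (a point): Centre of a small brown dropper bottle with a black rubber bulb (33 mm across, 102 mm high) standing on the worktop beside the sink; leave it.
- tea_box_mid (a point): Centre of the cardboard tea box (58x74x63 mm) on the top shelf; leave it.
- shelf_jar_mid (a point): Centre of the spice jar (44 mm across, 106 mm high) on the top shelf; leave it.
- timer_mid (a point): Centre of the round kitchen timer (70 mm across, 44 mm high) on the top shelf; leave it.

How it is judged:
By the outcome, as a careful person would: the job done as asked, in the order asked, and still so for the second after the job is handed in, with the robot touching nothing.
It also fails if it takes over 54 s, if anything falls off the work surface, if the arm or the gripper's body presses on something with over 40 N, if the wrist force passes 120 N, or if a joint passes its speed limit or range.

## Working session

There is one attempt and no reset: what is moved stays moved. The work goes in short steps, Python scripts to look and compute and a tool call to move; the robot and the scene stay as the last step left them, time stands still between calls to the robot, and variables do not carry over. Pictures are saved under pics/ and viewed, at most 10 in all, crops included, and the job is handed in when it is done.

Besides the shell and the picture viewer there is one more tool, called after "Emit:" as a command line: name --argument value ..., lists and objects as JSON in quotes. play_rows: Moves the arm, as the interface text tells. Its arguments: {"type":"object","properties":{"targets":{"type":"array","items":{"type":"object","properties":{"grip":{"type":"number"},"linear":{"type":"array","items":{"type":"number"}},"delta_rot":{"type":"array","items":{"type":"number"}}}}},"force":{"type":"number"}},"required":["targets"]}

```bash
mkdir -p pics
cat > h.py <<'E'
import numpy as np, cv2
from workcell import bot
def ray_pt(p,u,v,d=None,z=None):
    H=p["color"].shape[0]; f=H/2/np.tan(np.radians(p["fov_y"]/2))
    x,y=(u-p["cx"])/f,(v-p["cy"])/f
    T=np.linalg.inv(np.array(p["world_to_cam"]))
    r=T[:3,:3]@np.array([x,-y,-1.]); o=T[:3,3]
    if z is not None: d=(z-o[2])/r[2]
    return o+r*d
def cloud(p,mask):
    v,u=np.nonzero(mask&(p["range_z"]>0))
    return np.array([ray_pt(p,a,b,p["range_z"][b,a]) for a,b in zip(u,v)])
E
python3 - <<'E'
from h import *
np.set_printoptions(precision=3,suppress=True)
zs=dict(shelf_front=.18,rack_pivot=0,tray_place=.032,tray_push=.042,tray_jar_inner_mid=.0865,tray_jar_outer_mid=.082,jam_jar_mid=.043,dropper_bottle_mid=.051,rack=0)
ims=[]
for c in("scene","side"):
    p=bot.camera(c);ims.append(p["color"]); print(c,p["world_to_cam"])
    for n,z in zs.items():
        r=bot.pinpoint(p,n)
        for q in r[:1]:
            u,v=q["pixel"]; print(n,round(q["conf"],2),np.round([u,v]),ray_pt(p,u,v,z=z))
    for n in("jam_jar_mid","dropper_bottle_mid"):
        for r in bot.trace(p,n)[:1]:
            P=cloud(p,r["pixels"]);print(n,"cloud",r["conf"],r["box"],np.percentile(P,[2,50,98],axis=0))
    cv2.imwrite(f"pics/{c}1.png",p["color"][:,:,::-1])
print(bot.get_obs())
E
```

```text
scene [[ 0.457 -0.889  0.01  -0.422]
 [ 0.479  0.255  0.84  -0.339]
 [-0.75  -0.379  0.543 -0.623]
 [ 0.     0.     0.     1.   ]]
shelf_front 0.7 [349. 243.] [ 0.549 -0.255  0.18 ]
tray_place 0.88 [328. 333.] [ 0.461 -0.26   0.032]
tray_push 0.76 [340. 349.] [ 0.424 -0.3    0.042]
tray_jar_inner_mid 0.87 [393. 285.] [ 0.588 -0.337  0.087]
tray_jar_outer_mid 0.65 [366. 297.] [ 0.534 -0.302  0.082]
jam_jar_mid 0.61 [248. 286.] [ 0.499 -0.055  0.043]
dropper_bottle_mid 0.88 [201. 292.] [0.429 0.012 0.051]
jam_jar_mid cloud 0.68 [232.3, 262.8, 264.2, 310.5] [[ 0.463 -0.082  0.002]
 [ 0.477 -0.063  0.063]
 [ 0.525 -0.007  0.088]]
dropper_bottle_mid cloud 0.67 [194.8, 271.4, 211.4, 316.2] [[ 0.414 -0.004  0.001]
 [ 0.424  0.005  0.047]
 [ 0.456  0.056  0.097]]
side [[ 0.998 -0.053 -0.017 -0.553]
 [ 0.036  0.387  0.921 -0.094]
 [-0.042 -0.92   0.389 -1.11 ]
 [ 0.     0.     0.     1.   ]]
shelf_front 0.74 [324. 240.] [ 0.556 -0.242  0.18 ]
tray_place 0.76 [263. 330.] [ 0.453 -0.26   0.032]
tray_push 0.87 [241. 336.] [ 0.421 -0.292  0.042]
tray_jar_inner_mid 0.82 [348. 327.] [ 0.583 -0.35  
[... 181 characters left out ...]
_mid cloud 0.6 [271.2, 244.4, 301.8, 288.5] [[ 0.465 -0.085  0.006]
 [ 0.493 -0.077  0.058]
 [ 0.521 -0.03   0.088]]
dropper_bottle_mid cloud 0.61 [248.0, 227.7, 270.8, 273.4] [[ 0.416 -0.007  0.004]
 [ 0.432 -0.     0.046]
 [ 0.447  0.012  0.097]]
{'time': 1.2, 'q': array([ 0.   ,  4.978, 10.079, 95.099, -0.001, 90.001]), 'qd': array([ 0.1  ,  0.03 , -0.094,  0.028, -0.06 , -0.031]), 'joint_efforts': array([ -0.001, -52.01 ,  46.486,   0.002,  -0.   ,  -0.   ]), 'ee_pos': array([ 0.55 , -0.   ,  0.231]), 'tcp_rot': array([179.998,   0.001,  90.   ]), 'wrist_force': array([-0.148,  0.756, -0.653]), 'torque': array([ 0.017,  0.021, -0.078]), 'grasp_force': 0.0, 'opening': 0.08515207778691737}
```

View pics/scene1.png

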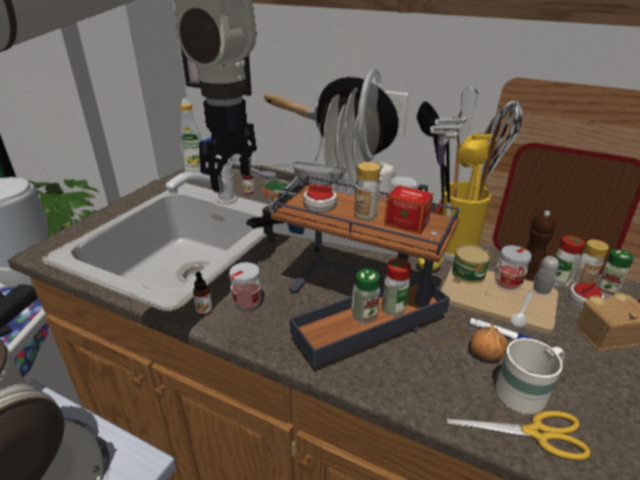

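View pics/side1.png

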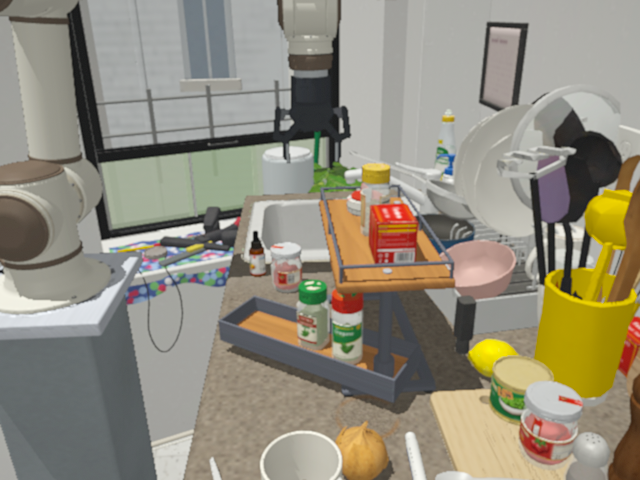

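The pictures show the jam jar at scene (248,286), with the dropper bottle to its left at (201,292). The tray is swung out and its empty end is at (328,333). The networks agree with this, so I'll refine the jar, tray and shelf poses from depth.

Run:
```python
from h import *
np.set_printoptions(precision=4,suppress=True)
A={k:[] for k in("tray","shelf_front","jam_jar_mid")}
for c in("scene","side"):
    p=bot.camera(c)
    for n in A:
        r=bot.trace(p,n)
        if r:
            m=cv2.erode(r[0]["pixels"].astype(np.uint8),np.ones((2,2)))>0
            P=cloud(p,m);A[n].append(P);print(c,n,round(r[0]["conf"],2),len(P),r[0]["box"])
            if n=="jam_jar_mid":
                t=P[P[:,2]>.081];print("lid",t.mean(0),t.min(0),t.max(0),len(t))
            elif n=="tray":
                for lo,hi in((.054,.066),(.026,.038)):
                    t=P[(P[:,2]>lo)&(P[:,2]<hi)];print(lo,len(t),cv2.minAreaRect(t[:,:2].astype(np.float32)*1000))
            else:
                for lo,hi in((.185,.200),(.17,.23)):
                    t=P[(P[:,2]>lo)&(P[:,2]<hi)]
                    if len(t)>5:print(lo,len(t),cv2.minAreaRect(t[:,:2].astype(np.float32)*1000))
            np.save(f"{c}_{n}.npy",P)
```

```text
scene tray 0.72 5056 [288.4, 270.6, 450.0, 365.4]
0.054 861 ((534.1498413085938, -315.1278076171875), (98.19172668457031, 305.13848876953125), 56.22416305541992)
0.026 2579 ((535.595703125, -314.7018737792969), (97.58661651611328, 306.135986328125), 55.98685836791992)
scene shelf_front 0.76 5930 [270.8, 177.6, 459.5, 329.3]
0.185 4137 ((633.1488037109375, -250.0872039794922), (153.47616577148438, 336.2787170410156), 0.2460898756980896)
0.17 4961 ((666.7313232421875, -229.48599243164062), (219.8724822998047, 375.9220886230469), 0.6156756281852722)
scene jam_jar_mid 0.95 1205 [229.2, 262.6, 261.9, 310.0]
lid [ 0.4878 -0.0562  0.086 ] [ 0.4614 -0.0842  0.081 ] [ 0.5172 -0.027   0.0895] 417
side tray 0.98 7980 [219.3, 297.5, 421.3, 399.6]
0.054 1616 ((536.9384155273438, -317.84466552734375), (98.03569793701172, 305.351318359375), 55.79772186279297)
0.026 3301 ((536.2825927734375, -317.68255615234375), (98.84954833984375, 306.1838073730469), 56.0195426940918)
side shelf_front 0.64 8455 [316.1, 180.3, 456.7, 396.2]
0.185 5142 ((635.6720581054688, -253.32667541503906), (152.70745849609375, 338.24688720703125), 0.5981612205505371)
0.17 6391 ((635.6720581054688, -253.32667541503906), (152.70745849609375, 338.24688720703125), 0.5981612205505371)
side jam_jar_mid 0.89 1313 [269.8, 243.4, 301.2, 292.1]
lid [ 0.4935 -0.0631  0.0864] [ 0.4663 -0.2969  0.081 ] [ 0.5226 -0.0272  0.1329] 336
```

Emit:
play_rows --targets '[{"grip":0,"linear":[-2,-2,-2],"delta_rot":[0,0,0.14]},{"grip":0,"linear":[-4,-4,-4],"delta_rot":[0,0,0.28]},{"grip":0,"linear":[-5.9,-5.8,-6],"delta_rot":[0,0,0.42]},{"grip":0,"linear":[-5.9,-5.8,-8],"delta_rot":[0,0,0.56]},{"grip":0,"linear":[-5.9,-5.8,-10],"delta_rot":[0,0,0.7]},{"grip":0,"linear":[-5.9,-5.8,-11],"delta_rot":[0,0,0.84]},{"grip":0,"linear":[-5.9,-5.8,-11],"delta_rot":[0,0,0.977]},{"grip":0,"linear":[-5.9,-5.8,-11],"delta_rot":[0,0,0.977]},{"grip":0,"linear":[-5.9,-5.8,-11],"delta_rot":[0,0,0.977]}]'

```text
time: 2.5
ee_pos: [0.4911, -0.058, 0.1215]
tcp_rot: [180.0, 0.0, 145.7]
wrist_force: [-0.1, 0.6, -0.2]
opening: 0.0854
grasp_force: 0.0
```

Run:
```python
from h import *
p=bot.camera("wrist");f=240/np.tan(np.radians(p["fov_y"]/2))
T=np.linalg.inv(np.array(p["world_to_cam"]));o=T[:3,3];print(o)
def wr(u,v,z):
    d=np.array([u-p["cx"],v-p["cy"]]);r=np.hypot(*d);a=r/f
    k=np.array([np.sin(a)*d[0]/r,-np.sin(a)*d[1]/r,-np.cos(a)]);w=T[:3,:3]@k
    return o+w*(z-o[2])/w[2]
for n,z in(("jam_jar_mid",.043),("dropper_bottle_mid",.051)):
    for q in bot.pinpoint(p,n)[:1]:print(n,q,wr(*q["pixel"],z))
for q in bot.trace(p,"jam_jar_mid")[:1]:
    v,u=np.nonzero(q["pixels"]);print(q["conf"],q["box"])
    d=p["range_z"][v,u];
    P=[]
    for a,b,dz in zip(u,v,d):
        if dz>0:
            e=np.array([a-p["cx"],b-p["cy"]]);r=np.hypot(*e);t=r/f
            k=np.array([np.tan(t)*e[0]/r,-np.tan(t)*e[1]/r,-1]);P.append(o+T[:3,:3]@(k*dz))
    P=np.array(P);L=P[(P[:,2]>.08)&(P[:,2]<.092)].astype(np.float32);print(len(L),cv2.minEnclosingCircle(L[:,:2]),np.percentile(L,[1,99],axis=0))
cv2.imwrite("pics/w1.png",p["color"][:,:,::-1])
```

```text
[ 0.42946765 -0.01650221  0.2647462 ]
dropper_bottle_mid {'pixel': [354.5, 104.6], 'conf': 0.8} [0.43069178 0.01057774 0.051     ]
0.66 [265.1, 192.4, 382.4, 322.3]Traceback (most recent call last):
  File "<stdin>", line 18, in <module>
cv2.error: OpenCV(4.12.0) /io/opencv/modules/imgproc/src/shapedescr.cpp:201: error: (-215:Assertion failed) count >= 0 && (depth == CV_32F || depth == CV_32S) in function 'minEnclosingCircle'
```

Run:
```python
from h import *
p=bot.camera("wrist");f=240/np.tan(np.radians(p["fov_y"]/2))
W=np.array(p["world_to_cam"]);im=p["color"][:,:,::-1].copy()
pts=[]
for t in np.linspace(0,2*np.pi,40):
    c=W@np.array([.491+.031*np.cos(t),-.058+.031*np.sin(t),.086,1]);a=np.arctan2(np.hypot(c[0],c[1]),-c[2]);h=np.hypot(c[0],c[1])
    pts.append([p["cx"]+f*a*c[0]/h,p["cy"]-f*a*c[1]/h])
cv2.polylines(im,[np.int32(pts)],True,(0,255,0),1)
cv2.imwrite("pics/w1.png",im)
```

```text
(no output)
```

View pics/w1.png

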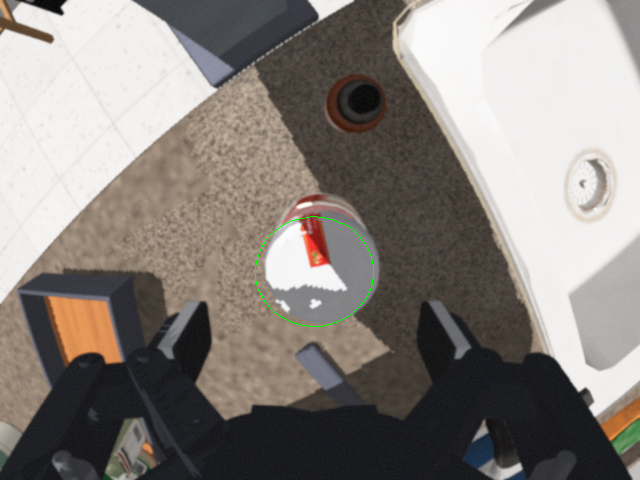

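The lid sits at about (321,268), 2–3 mm to the right of my predicted circle, and the dropper at (356,103) is well clear of the fingers. Next I'll descend and grip.

Emit:
play_rows --targets '[{"grip":0,"linear":[0.1,0.2,-3]},{"grip":0,"linear":[0.1,0.2,-6]},{"grip":0,"linear":[0.1,0.2,-8.6]},{"grip":0,"linear":[0.1,0.2,-8.6]},{"grip":255,"linear":[0.1,0.2,-8.6]},{"grip":255,"linear":[0.1,0.2,-8.6]},{"grip":255,"linear":[0.1,0.2,-8.6]},{"grip":255,"linear":[0.1,0.2,-8.6]},{"grip":255,"linear":[0.1,0.2,-8.6]},{"grip":255,"linear":[0.1,0.2,-8.6]}]' --force 40

```text
validation failed for argument at $.ta...
```

Emit:
play_rows --targets '[{"grip":0,"linear":[0.1,0.2,-3],"delta_rot":[0,0,0]},{"grip":0,"linear":[0.1,0.2,-6],"delta_rot":[0,0,0]},{"grip":0,"linear":[0.1,0.2,-8.6],"delta_rot":[0,0,0]},{"grip":0,"linear":[0.1,0.2,-8.6],"delta_rot":[0,0,0]},{"grip":255,"linear":[0.1,0.2,-8.6],"delta_rot":[0,0,0]},{"grip":255,"linear":[0.1,0.2,-8.6],"delta_rot":[0,0,0]},{"grip":255,"linear":[0.1,0.2,-8.6],"delta_rot":[0,0,0]},{"grip":255,"linear":[0.1,0.2,-8.6],"delta_rot":[0,0,0]},{"grip":255,"linear":[0.1,0.2,-8.6],"delta_rot":[0,0,0]},{"grip":255,"linear":[0.1,0.2,-8.6],"delta_rot":[0,0,0]}]' --force 40

```text
time: 3.75
ee_pos: [0.4932, -0.0561, 0.0373]
tcp_rot: [179.9, 0.2, 146.0]
wrist_force: [-0.5, 1.2, 6.6]
opening: 0.0593
grasp_force: 42.1
```

Emit:
play_rows --targets '[{"grip":255,"linear":[0,0,1.5],"delta_rot":[0,0,0]},{"grip":255,"linear":[0,0,4.5],"delta_rot":[0,0,0]},{"grip":255,"linear":[0,0,7.5],"delta_rot":[0,0,0]},{"grip":255,"linear":[-0.3,-1.5,9],"delta_rot":[0,0,0]},{"grip":255,"linear":[-0.8,-4.5,9],"delta_rot":[0,0,0]},{"grip":255,"linear":[-1.3,-7.5,9],"delta_rot":[0,0,0]},{"grip":255,"linear":[-1.9,-10.5,9],"delta_rot":[0,0,0]},{"grip":255,"linear":[-2.4,-13.5,9],"delta_rot":[0,0,0]},{"grip":255,"linear":[-2.8,-15.5,9],"delta_rot":[0,0,0]},{"grip":255,"linear":[-3,-16.5,9],"delta_rot":[0,0,0]}]'

```text
time: 4.75
ee_pos: [0.4616, -0.2225, 0.1262]
tcp_rot: [-180.0, 0.0, 145.9]
wrist_force: [0.1, 0.1, -3.5]
opening: 0.0592
grasp_force: 44.7
```

Emit:
play_rows --targets '[{"grip":255,"linear":[-0.2,-1,0],"delta_rot":[0,0,0]},{"grip":255,"linear":[-0.5,-2.5,0],"delta_rot":[0,0,0]},{"grip":255,"linear":[-0.7,-4.1,0],"delta_rot":[0,0,0]},{"grip":255,"linear":[-0.7,-4.1,0],"delta_rot":[0,0,0]},{"grip":255,"linear":[-0.7,-4.1,0],"delta_rot":[0,0,0]}]'

```text
time: 5.25
ee_pos: [0.4549, -0.2623, 0.1252]
tcp_rot: [180.0, -0.0, 145.9]
wrist_force: [0.1, -0.0, -3.9]
opening: 0.0595
grasp_force: 44.7
```

Run:
```python
from h import *
np.set_printoptions(precision=4,suppress=True)
o=bot.get_obs();print(o["ee_pos"],o["tcp_rot"],o["opening"])
p=bot.camera("side");cv2.imwrite("pics/s2.png",cv2.resize(p["color"][180:420,150:470,::-1],None,fx=2,fy=2))
for r in bot.trace(p,"jam_jar_mid")[:1]:
    P=cloud(p,r["pixels"]);print(r["conf"],r["box"],np.percentile(P,[3,50,97],axis=0))
r=bot.trace(p,"tray")[0];P=cloud(p,r["pixels"])
t=P[(P[:,2]>.054)&(P[:,2]<.066)];print(cv2.minAreaRect(t[:,:2].astype(np.float32)*1000))
```

```text
[ 0.4549 -0.2623  0.1252] [179.9903  -0.0231 145.9405] 0.059485394045317525
0.98 [242.2, 247.4, 281.7, 307.4] [[ 0.4325 -0.292   0.093 ]
 [ 0.4622 -0.2848  0.1373]
 [ 0.4827 -0.2422  0.1757]]
((536.911865234375, -316.5994873046875), (100.34774780273438, 306.6828918457031), 55.76000213623047)
```

View pics/s2.png

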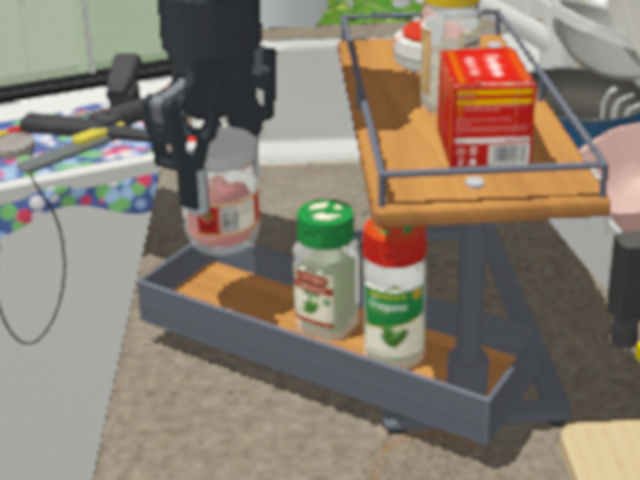

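The picture shows the jar gripped upright at (222,190), directly over the empty end of the tray and clear of the green-lidded jar at (327,265). Next I'll lower it.

Emit:
play_rows --targets '[{"grip":255,"linear":[0,0,-2],"delta_rot":[0,0,0]},{"grip":255,"linear":[0,0,-4],"delta_rot":[0,0,0]},{"grip":255,"linear":[0,0,-5],"delta_rot":[0,0,0]},{"grip":255,"linear":[0,0,-5.3],"delta_rot":[0,0,0]},{"grip":255,"linear":[0,0,-5.5],"delta_rot":[0,0,0]},{"grip":255,"linear":[0,0,-5.5],"delta_rot":[0,0,0]}]'

```text
time: 6.0
ee_pos: [0.4553, -0.2621, 0.0709]
tcp_rot: [180.0, 0.0, 146.0]
wrist_force: [-0.2, 0.4, -4.4]
opening: 0.0589
grasp_force: 44.6
```

Emit:
play_rows --targets '[{"grip":255,"linear":[0,0,-0.1],"delta_rot":[0,0,0]},{"grip":255,"linear":[0,0,-0.2],"delta_rot":[0,0,0]},{"grip":255,"linear":[0,0,-0.2],"delta_rot":[0,0,0]}]'

```text
time: 6.3
ee_pos: [0.4555, -0.2623, 0.0693]
tcp_rot: [180.0, 0.1, 146.0]
wrist_force: [-0.6, 0.2, 3.0]
opening: 0.0591
grasp_force: 43.7
```

Emit:
play_rows --targets '[{"grip":60,"linear":[0,0,0],"delta_rot":[0,0,0]},{"grip":30,"linear":[0,0,0],"delta_rot":[0,0,0]},{"grip":0,"linear":[0,0,0],"delta_rot":[0,0,0]},{"grip":0,"linear":[0,0,0],"delta_rot":[0,0,0]},{"grip":0,"linear":[0,0,0],"delta_rot":[0,0,0]},{"grip":0,"linear":[0,0,1.5],"delta_rot":[0,0,0]},{"grip":0,"linear":[0,0,4],"delta_rot":[0,0,0]},{"grip":0,"linear":[0,0,7],"delta_rot":[0,0,0]},{"grip":0,"linear":[0,0,10],"delta_rot":[0,0,0]},{"grip":0,"linear":[0,0,11],"delta_rot":[0,0,0]}]'

```text
time: 7.3
ee_pos: [0.4559, -0.2625, 0.1826]
tcp_rot: [180.0, 0.3, 146.0]
wrist_force: [0.2, 0.0, 0.6]
opening: 0.0852
grasp_force: 0.0
```

Run:
```python
from h import *
np.set_printoptions(precision=4,suppress=True)
o=bot.get_obs();print(o["ee_pos"],o["q"],o["opening"])
p=bot.camera("side");cv2.imwrite("pics/s3.png",cv2.resize(p["color"][180:420,150:470,::-1],None,fx=2,fy=2))
r=bot.trace(p,"jam_jar_mid")
for r in r[:1]:
    P=cloud(p,r["pixels"]);print(r["conf"],r["box"],np.percentile(P,[3,50,97],axis=0))
r=bot.trace(p,"tray")[0];P=cloud(p,r["pixels"])
t=P[(P[:,2]>.054)&(P[:,2]<.066)];print(cv2.minAreaRect(t[:,:2].astype(np.float32)*1000))
```

```text
[ 0.4559 -0.2625  0.1826] [-29.9335   0.6631   0.1962  89.2422   0.0006   4.0886] 0.08516061392208539
0.92 [242.4, 275.9, 282.4, 334.3] [[ 0.4276 -0.2906  0.0391]
 [ 0.4574 -0.2821  0.0923]
 [ 0.4834 -0.2369  0.1198]]
((535.439453125, -318.58123779296875), (100.34443664550781, 306.8924255371094), 56.95417022705078)
```

View pics/s3.png

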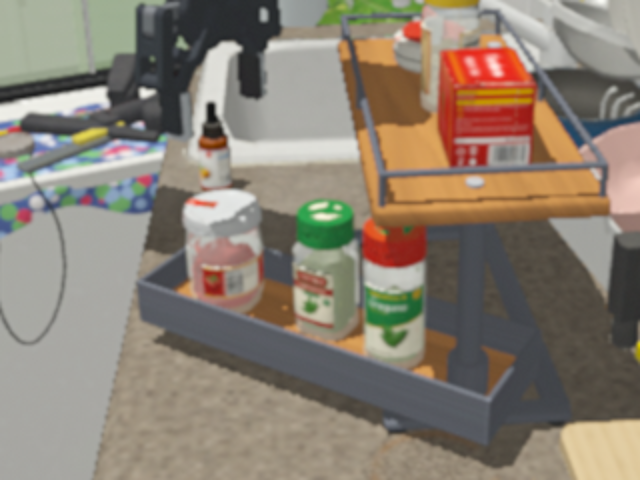

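The jam jar stands upright at (224,250) in the outer end, and both spice jars are upright. Next I'll plan the leaning push: tilt 40°, with the tool turning along with the tray.

```bash
cat > plan.py <<'E'
import numpy as np
from scipy.spatial.transform import Rotation as R
piv=np.array([.630,-.390])
def tcp(al,gap,dy=0):  # al deg = tray x-axis azimuth
    a=np.radians(al);return piv+np.array([[np.cos(a),-np.sin(a)],[np.sin(a),np.cos(a)]])@np.array([-.048-gap,.225+dy])
def rot(al,lean=40):
    a=np.radians(al);h=np.array([np.cos(a),np.sin(a),0]);l=np.radians(lean)
    z=np.sin(l)*h-np.cos(l)*np.array([0,0,1]);x=-np.cos(l)*h-np.sin(l)*np.array([0,0,1]);return R.from_matrix(np.c_[x,np.cross(z,x),z])
E
python3 - <<'E'
from h import *; from plan import *
np.set_printoptions(precision=3,suppress=True)
P=np.vstack([np.load("scene_tray.npy")[:0]])
p=bot.camera("side");m=np.zeros((480,640),bool);m[::3,::3]=1
Q=cloud(p,m)
s=Q[(Q[:,0]>.2)&(Q[:,0]<.62)&(Q[:,1]<-.40)&(Q[:,1]>-.75)&(Q[:,2]>.03)&(Q[:,2]<.4)]
print(len(s),s.min(0),s.max(0)) if len(s) else print("clear")
for y in np.arange(-.75,-.4,.05):
    t=s[(s[:,1]>=y)&(s[:,1]<y+.05)]
    if len(t):print(round(y,2),len(t),t.min(0),t.max(0))
o=bot.get_obs();R0=R.from_euler("xyz",o["tcp_rot"],degrees=True)
for al in(56,30,0.5):print(al,tcp(al,.0),tcp(al,.04),(rot(al)*R0.inv()).as_rotvec())
print(o["ee_pos"])
E
```

```text
765 [ 0.467 -0.626  0.03 ] [ 0.62 -0.4   0.22]
-0.65 24 [ 0.468 -0.626  0.078] [ 0.55  -0.6    0.093]
-0.6 429 [ 0.467 -0.6    0.03 ] [ 0.6   -0.55   0.093]
-0.55 123 [ 0.55  -0.55   0.032] [ 0.608 -0.512  0.07 ]
-0.45 189 [ 0.561 -0.43   0.031] [ 0.62 -0.4   0.22]
56 [ 0.417 -0.304] [ 0.394 -0.337] [ 0.147 -0.759  1.501]
30 [ 0.476 -0.219] [ 0.441 -0.239] [-0.026 -0.735  1.07 ]
0.5 [ 0.58  -0.165] [ 0.54  -0.166] [-0.204 -0.679  0.578]
[ 0.455 -0.262  0.178]
```

Emit:
play_rows --targets '[{"grip":255,"linear":[-2,-2.5,1],"delta_rot":[0.013,-0.065,0.13]},{"grip":255,"linear":[-4,-5,1],"delta_rot":[0.025,-0.13,0.257]},{"grip":255,"linear":[-6.1,-7.5,1],"delta_rot":[0.037,-0.19,0.375]},{"grip":255,"linear":[-6.1,-7.5,1],"delta_rot":[0.049,-0.253,0.5]},{"grip":255,"linear":[-6.1,-7.5,1],"delta_rot":[0.061,-0.316,0.625]},{"grip":255,"linear":[-6.1,-7.5,1],"delta_rot":[0.073,-0.38,0.75]},{"grip":255,"linear":[-6.1,-7.5,1],"delta_rot":[0.086,-0.443,0.876]},{"grip":255,"linear":[-6.1,-7.5,1],"delta_rot":[0.098,-0.506,1.0]},{"grip":255,"linear":[-6.1,-7.5,1],"delta_rot":[0.11,-0.569,1.126]},{"grip":255,"linear":[-6.1,-7.5,1],"delta_rot":[0.122,-0.632,1.25]}]' --force 30

```text
time: 8.5
ee_pos: [0.3935, -0.3366, 0.187]
tcp_rot: [174.6, 34.2, -141.5]
wrist_force: [0.6, 0.2, 0.3]
opening: -0.0002
grasp_force: 0.0
```

Run:
```python
from h import *; from plan import *
o=bot.get_obs();R0=R.from_euler("xyz",o["tcp_rot"],degrees=True)
print(o["ee_pos"],o["q"],(rot(56)*R0.inv()).as_rotvec())
```

```text
[ 0.39347694 -0.33658292  0.18697937] [ -58.01295321    6.32896579    0.77803067   95.31821189   33.05158564
 -101.46677972] [ 0.02272182 -0.12426535  0.24696955]
```

Emit:
play_rows --targets '[{"grip":255,"linear":[0,0,0],"delta_rot":[0.011,-0.06,0.12]},{"grip":255,"linear":[0,0,0],"delta_rot":[0.023,-0.124,0.247]},{"grip":255,"linear":[0,0,-3],"delta_rot":[0.023,-0.124,0.247]},{"grip":255,"linear":[0,0,-6.5],"delta_rot":[0.023,-0.124,0.247]},{"grip":255,"linear":[0,0,-10],"delta_rot":[0.023,-0.124,0.247]},{"grip":255,"linear":[0,0,-13],"delta_rot":[0.023,-0.124,0.247]},{"grip":255,"linear":[0,0,-15],"delta_rot":[0.023,-0.124,0.247]},{"grip":255,"linear":[0,0,-15],"delta_rot":[0.023,-0.124,0.247]}]'

```text
time: 9.3
ee_pos: [0.3926, -0.3348, 0.0344]
tcp_rot: [179.5, 40.0, -124.6]
wrist_force: [-0.3, 1.0, -0.4]
opening: -0.0001
grasp_force: 0.0
```

Run:
```python
from h import *; from plan import *
np.set_printoptions(precision=3,suppress=True)
o=bot.get_obs();R0=R.from_euler("xyz",o["tcp_rot"],degrees=True)
print(o["ee_pos"],o["q"],(rot(56)*R0.inv()).as_rotvec())
# schedule: approach 4cm gap -> contact, then arc
c=[(56,g) for g in(.032,.024,.017,.012,.008,.005,.002,-.001)]
al=56;v=0
while al>3: v=min(v+.25,1.9 if al>9 else max(.6,v-.45)); al-=v; c.append((al,0))
prev=np.array(tcp(56,.04));pa=56
for i,(a,g) in enumerate(c):
    if i%10==0: base,ba=(prev,pa);print("call",base,ba)
    t=tcp(a,g);print(np.round((t-base)*100,2),round(np.radians(a-ba),3),round(a,2));prev,pa=t,a
cv2.imwrite("pics/s4.png",cv2.resize(bot.camera("side")["color"][180:420,150:470,::-1],None,fx=2,fy=2))
```

```text
[ 0.393 -0.335  0.034] [ -59.167   17.395   -5.953   86.46    35.499 -121.162] [-0.004 -0.006  0.004]
call [ 0.394 -0.337] 56
[0.45 0.66] 0.0 56
[0.89 1.33] 0.0 56
[1.29 1.91] 0.0 56
[1.57 2.32] 0.0 56
[1.79 2.65] 0.0 56
[1.96 2.9 ] 0.0 56
[2.12 3.15] 0.0 56
[2.29 3.4 ] 0.0 56
[2.27 3.41] -0.004 55.75
[2.35 3.59] -0.013 55.25
call [ 0.418 -0.301] 55.25
[0.12 0.28] -0.013 54.5
[0.28 0.64] -0.031 53.5
[0.49 1.1 ] -0.052 52.25
[0.76 1.64] -0.079 50.75
[1.09 2.26] -0.109 49.0
[1.47 2.92] -0.142 47.1
[1.88 3.57] -0.175 45.2
[2.3 4.2] -0.209 43.3
[2.74 4.82] -0.242 41.4
[3.21 5.43] -0.275 39.5
call [ 0.45  -0.247] 39.50000000000001
[0.48 0.59] -0.033 37.6
[0.99 1.16] -0.066 35.7
[1.51 1.72] -0.099 33.8
[2.05 2.26] -0.133 31.9
[2.61 2.78] -0.166 30.0
[3.18 3.28] -0.199 28.1
[3.77 3.76] -0.232 26.2
[4.38 4.22] -0.265 24.3
[5.   4.66] -0.298 22.4
[5.64 5.09] -0.332 20.5
call [ 0.506 -0.196] 20.50000000000002
[0.65 0.4 ] -0.033 18.6
[1.31 0.78] -0.066 16.7
[1.99 1.13] -0.099 14.8
[2.67 1.47] -0.133 12.9
[3.37 1.78] -0.166 11.0
[4.08 2.06] -0.199 9.1
[4.79 2.33] -0.232 7.2
[5.35 2.51] -0.257 5.75
[5.73 2.63] -0.275 4.75
[5.96 2.7 ] -0.285 4.15
call [ 0.566 -0.169] 4.150000000000023
[0.23 0.07] -0.01 3.55
[0.46 0.13] -0.021 2.95
```

View pics/s4.png

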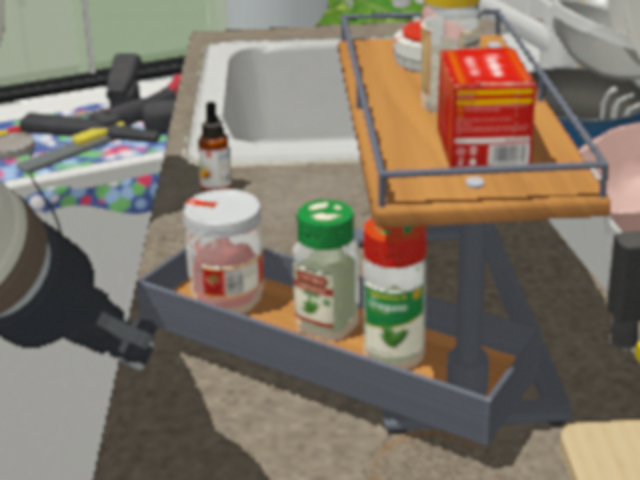

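The closed fingers, at (135,350), lean in front of the tray's front wall near its free end. Everything on the tray is upright, so I'll approach gently and start the push.

Emit:
play_rows --targets '[{"grip":255,"linear":[0.5,0.7,0.1],"delta_rot":[0,0,0]},{"grip":255,"linear":[0.9,1.35,0.2],"delta_rot":[0,0,0]},{"grip":255,"linear":[1.3,1.9,0.3],"delta_rot":[0,0,0]},{"grip":255,"linear":[1.55,2.3,0.3],"delta_rot":[0,0,0]},{"grip":255,"linear":[1.75,2.6,0.3],"delta_rot":[0,0,0]},{"grip":255,"linear":[1.9,2.8,0.3],"delta_rot":[0,0,0]},{"grip":255,"linear":[2.05,3.05,0.3],"delta_rot":[0,0,0]},{"grip":255,"linear":[2.15,3.25,0.3],"delta_rot":[0,0,0]},{"grip":255,"linear":[2.25,3.4,0.3],"delta_rot":[0,0,-0.004]},{"grip":255,"linear":[2.35,3.6,0.3],"delta_rot":[0,0,-0.013]}]'

```text
time: 10.35
ee_pos: [0.4175, -0.301, 0.0412]
tcp_rot: [179.9, 39.9, -125.1]
wrist_force: [-0.4, -0.1, 1.2]
opening: 0.0
grasp_force: 0.1
```

Emit:
play_rows --targets '[{"grip":255,"linear":[0.12,0.28,0],"delta_rot":[0,0,-0.013]},{"grip":255,"linear":[0.28,0.64,0],"delta_rot":[0,0,-0.031]},{"grip":255,"linear":[0.49,1.1,0],"delta_rot":[0,0,-0.052]},{"grip":255,"linear":[0.76,1.64,0],"delta_rot":[0,0,-0.079]},{"grip":255,"linear":[1.09,2.26,0],"delta_rot":[0,0,-0.109]},{"grip":255,"linear":[1.47,2.92,0],"delta_rot":[0,0,-0.142]},{"grip":255,"linear":[1.88,3.57,0],"delta_rot":[0,0,-0.175]},{"grip":255,"linear":[2.3,4.2,0],"delta_rot":[0,0,-0.209]},{"grip":255,"linear":[2.74,4.82,0],"delta_rot":[0,0,-0.242]},{"grip":255,"linear":[3.21,5.43,0],"delta_rot":[0,0,-0.275]}]'

```text
time: 11.35
ee_pos: [0.4496, -0.2462, 0.0413]
tcp_rot: [179.9, 39.9, -140.9]
wrist_force: [0.1, -0.7, -1.1]
opening: 0.0001
grasp_force: 0.4
```

Emit:
play_rows --targets '[{"grip":255,"linear":[0.48,0.59,0],"delta_rot":[0,0,-0.033]},{"grip":255,"linear":[0.99,1.16,0],"delta_rot":[0,0,-0.066]},{"grip":255,"linear":[1.51,1.72,0],"delta_rot":[0,0,-0.099]},{"grip":255,"linear":[2.05,2.26,0],"delta_rot":[0,0,-0.133]},{"grip":255,"linear":[2.61,2.78,0],"delta_rot":[0,0,-0.166]},{"grip":255,"linear":[3.18,3.28,0],"delta_rot":[0,0,-0.199]},{"grip":255,"linear":[3.77,3.76,0],"delta_rot":[0,0,-0.232]},{"grip":255,"linear":[4.3,4.16,0],"delta_rot":[0,0,-0.26]},{"grip":255,"linear":[4.7,4.45,0],"delta_rot":[0,0,-0.282]},{"grip":255,"linear":[5.0,4.66,0],"delta_rot":[0,0,-0.298]}]'

```text
time: 12.35
ee_pos: [0.4996, -0.1994, 0.0413]
tcp_rot: [179.9, 39.9, -158.0]
wrist_force: [-1.0, -0.8, 0.3]
opening: -0.0001
grasp_force: 0.4
```

Run:
```python
from h import *; from plan import *
np.set_printoptions(precision=4,suppress=True)
o=bot.get_obs();print(o["ee_pos"],o["tcp_rot"],o["wrist_force"],o["q"])
p=bot.camera("side")
r=bot.trace(p,"tray")[0];P=cloud(p,r["pixels"])
t=P[(P[:,2]>.054)&(P[:,2]<.066)];print(cv2.minAreaRect(t[:,:2].astype(np.float32)*1000))
cv2.imwrite("pics/s5.png",cv2.resize(p["color"][180:420,150:470,::-1],None,fx=2,fy=2))
al=22.4;v=.8;base=prev=tcp(al,0);ba=al;i=0
while al>1:
    v=min(v+.25,1.9) if al>9 else max(.5,v-.35); al-=v
    if i%10==0 and i: base,ba=prev,pa;print("call")
    t=tcp(al,0);print(np.round((t-base)*100,2),round(np.radians(al-ba),3),round(al,2));prev,pa=t,al;i+=1
```

```text
[ 0.4996 -0.1994  0.0413] [ 179.9278   39.8913 -157.9576] [-0.9699 -0.7771  0.3018] [-39.0959 -16.6266 -39.5292  45.1955  34.2136 -54.3485]
((590.1251831054688, -277.95361328125), (98.11090850830078, 309.7385559082031), 23.698659896850586)
[0.35 0.24] -0.018 21.35
[0.79 0.52] -0.041 20.05
[1.32 0.84] -0.068 18.5
[1.95 1.2 ] -0.099 16.7
[2.62 1.55] -0.133 14.8
[3.31 1.89] -0.166 12.9
[4.01 2.2 ] -0.199 11.0
[4.71 2.48] -0.232 9.1
[5.43 2.75] -0.265 7.2
[6.02 2.94] -0.292 5.65
call
[0.46 0.14] -0.021 4.45
[0.79 0.24] -0.036 3.6
[0.98 0.29] -0.045 3.1
[1.18 0.34] -0.053 2.6
[1.37 0.39] -0.062 2.1
[1.57 0.44] -0.071 1.6
[1.76 0.49] -0.079 1.1
[1.96 0.53] -0.088 0.6
```

View pics/s5.png

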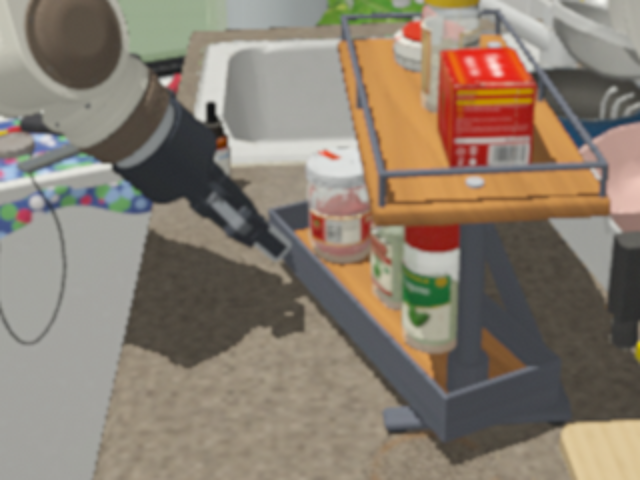

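The tray has swung in to about 24° and all three jars are still upright; the fingers are on the wall at (275,245). I'll continue the swing.

Emit:
play_rows --targets '[{"grip":255,"linear":[0.35,0.24,0],"delta_rot":[0,0,-0.018]},{"grip":255,"linear":[0.79,0.52,0],"delta_rot":[0,0,-0.041]},{"grip":255,"linear":[1.32,0.84,0],"delta_rot":[0,0,-0.068]},{"grip":255,"linear":[1.95,1.2,0],"delta_rot":[0,0,-0.099]},{"grip":255,"linear":[2.62,1.55,0],"delta_rot":[0,0,-0.133]},{"grip":255,"linear":[3.31,1.89,0],"delta_rot":[0,0,-0.166]},{"grip":255,"linear":[4.01,2.2,0],"delta_rot":[0,0,-0.199]},{"grip":255,"linear":[4.71,2.48,0],"delta_rot":[0,0,-0.232]},{"grip":255,"linear":[5.43,2.75,0],"delta_rot":[0,0,-0.265]},{"grip":255,"linear":[6.02,2.94,0],"delta_rot":[0,0,-0.292]}]'

```text
time: 13.45
ee_pos: [0.5598, -0.1704, 0.0412]
tcp_rot: [179.9, 39.9, -174.7]
wrist_force: [-0.4, -1.1, 0.3]
opening: -0.0001
grasp_force: 0.4
```

Emit:
play_rows --targets '[{"grip":255,"linear":[0.46,0.14,0],"delta_rot":[0,0,-0.021]},{"grip":255,"linear":[0.79,0.24,0],"delta_rot":[0,0,-0.036]},{"grip":255,"linear":[0.98,0.29,0],"delta_rot":[0,0,-0.045]},{"grip":255,"linear":[1.18,0.34,0],"delta_rot":[0,0,-0.053]},{"grip":255,"linear":[1.37,0.39,0],"delta_rot":[0,0,-0.062]}]'

```text
time: 13.95
ee_pos: [0.5735, -0.1668, 0.0412]
tcp_rot: [179.9, 39.8, -178.2]
wrist_force: [-1.7, 1.0, -0.1]
opening: -0.0002
grasp_force: 0.3
```

Emit:
play_rows --targets '[{"grip":255,"linear":[0.15,0.03,0],"delta_rot":[0,0,-0.008]},{"grip":255,"linear":[0.3,0.06,0],"delta_rot":[0,0,-0.015]},{"grip":255,"linear":[0.45,0.08,0],"delta_rot":[0,0,-0.022]},{"grip":255,"linear":[0.6,0.1,0],"delta_rot":[0,0,-0.03]}]'

```text
time: 14.35
ee_pos: [0.5796, -0.1658, 0.0412]
tcp_rot: [179.9, 39.8, -179.9]
wrist_force: [-0.7, -0.1, -0.3]
opening: 0.0001
grasp_force: 0.3
```

Emit:
play_rows --targets '[{"grip":255,"linear":[0.1,0,0],"delta_rot":[0,0,0]},{"grip":255,"linear":[0.2,0,0],"delta_rot":[0,0,0]},{"grip":255,"linear":[0.3,0,0],"delta_rot":[0,0,0]},{"grip":255,"linear":[0.3,0,0],"delta_rot":[0,0,0]}]'

```text
time: 14.75
ee_pos: [0.5816, -0.1657, 0.041]
tcp_rot: [179.9, 39.8, -179.9]
wrist_force: [-21.6, 2.9, 11.8]
opening: 0.0001
grasp_force: 10.4
```

The force has risen to 22 N, so the tray is against its stop. I'll back off gently.

Emit:
play_rows --targets '[{"grip":255,"linear":[-0.1,0,0],"delta_rot":[0,0,0]},{"grip":255,"linear":[-0.2,0,0],"delta_rot":[0,0,0]},{"grip":255,"linear":[-0.4,0,0],"delta_rot":[0,0,0]},{"grip":255,"linear":[-1,0,0],"delta_rot":[0,0,0]},{"grip":255,"linear":[-2.5,0,0],"delta_rot":[0,0,0]},{"grip":255,"linear":[-5,0,0.5],"delta_rot":[0,0,0]},{"grip":255,"linear":[-8,0,2],"delta_rot":[0,0,0]},{"grip":255,"linear":[-11,-1,4],"delta_rot":[0,0,0]},{"grip":255,"linear":[-14,-2,7],"delta_rot":[0,0,0]},{"grip":255,"linear":[-14,-2,8],"delta_rot":[0,0,0]}]'

```text
time: 15.75
ee_pos: [0.4412, -0.1874, 0.125]
tcp_rot: [-179.8, 40.1, -179.9]
wrist_force: [0.1, -1.1, 0.5]
opening: 0.0003
grasp_force: 0.0
```

Run:
```python
from h import *
o=bot.get_obs();print(o["ee_pos"],o["wrist_force"],o["time"])
a=bot.camera("scene");p=bot.camera("side")
for q in(a,p):
  for r in bot.trace(q,"tray")[:1]:
    P=cloud(q,r["pixels"]);t=P[(P[:,2]>.054)&(P[:,2]<.066)&(P[:,0]<.72)];print(cv2.minAreaRect(t[:,:2].astype(np.float32)*1000))
    w=P[(P[:,2]>.03)&(P[:,2]<.055)&(P[:,0]<.605)]
    if len(w)>30:print(len(w),np.degrees(np.polyfit(w[:,1],w[:,0],1)[0]),np.percentile(w,[2,50,98],axis=0))
cv2.imwrite("pics/f.png",np.vstack([cv2.resize(x[:,:,::-1],(450,300)) for x in(a["color"][170:380,180:495],p["color"][180:420,150:510])]))
```

```text
[ 0.44116811 -0.18735215  0.12495781] [ 0.09091288 -1.10657184  0.54272817] 15.75
((636.1932983398438, -268.05560302734375), (100.44129180908203, 307.3092956542969), 0.825928270816803)
1320 -0.6733380486071782 [[ 0.58743241 -0.41870155  0.03054095]
 [ 0.59050652 -0.28805398  0.04306671]
 [ 0.59385826 -0.1287466   0.0545371 ]]
((637.4893798828125, -306.3887939453125), (96.48137664794922, 239.0657958984375), 0.4989289343357086)
729 0.17612285165319017 [[ 0.58858172 -0.42492207  0.03063026]
 [ 0.59805312 -0.3276728   0.03427684]
 [ 0.60473063 -0.15764766  0.05418256]]
```

View pics/f.png

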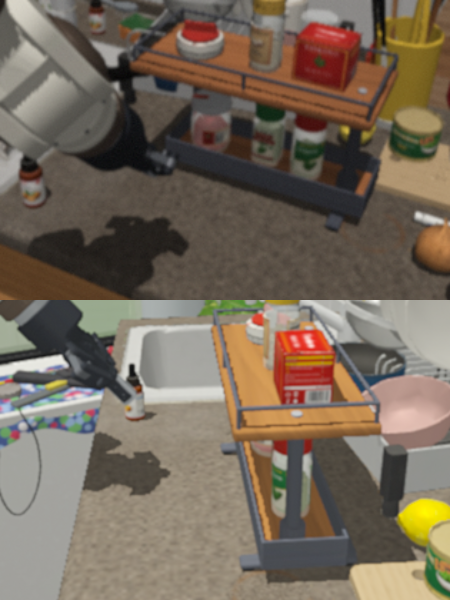

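The tray is parallel to the shelf (about 0.5–0.7°, which matches the rack's own yaw) and home. All three jars are upright in it at about (210,130), (267,135) and (308,145) in the upper view. The dropper bottle and the items on the top shelf haven't moved, and the robot is clear of everything.

```bash
python3 -c "
from workcell import bot
print(bot.job_done())"
```

```text
the job is handed in; nothing more can be done
None
```

The jam jar is standing upright in the outer end of the tray, the tray is swung home against its stop with all three jars upright, and I've handed the job in after about 16 s of robot time.

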